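Load the bench cycler and set its lid screw

ROBOT

A 6-joint arm with a two-finger parallel gripper is mounted at the origin on the work surface. World frame = base frame: x ahead of the robot, y to its left, z up, the work surface at z = 0. Lengths are in mm, angles in rad, forces in N, time in s.
With the tool pointing down it reaches from about 350 to 875 mm from the base axis. Payload 4.2 kg.
Tool frame: the origin (TCP) lies midway between the tips of the shut fingers; the grasp point (between the pads) lies 19 mm behind it; z points along the fingers, x is the direction in which the jaws open and shut, and the axes are right-handed (so a half turn about z gives the same grasp; the last joint's range is limited). The gripper opens to 87 mm and grips with 3 to 60 N. Pads are 19 mm wide; open, the fingers measure 117 mm over their backs; the gripper's body (75 mm by 190 mm) begins 51 mm behind the grasp point.
Start: joints at [1.441, 0.385, 0.008, 0, -1.194, -0.259], TCP at [236.891, 578.344, 222.55] pointing down, gripper open.
Joint ranges: [-3.14, 3.14], [-1.21, 2.06], [-1.07, 1.41], [-3.16, 2.05], [-2.99, -0.16], [-3.1, 3.1]. Speed limits (rad/s): [2.79, 2.79, 3.14, 3.14, 3.14, 3.14].

INTERFACE

Orientations are given as a unit quaternion [w, x, y, z].
In Python, from bench import bot gives the robot as it stands.
- The arm moves only by the tool drive_tool, never from a script. Its argument "motion" is one flat list of numbers, 7 for each row, row after row: the shift along the tool's x, y, z in units of 40 mm (1.0 is 40 mm), then the turn, a rotation vector about the tool's x, y, z in rad, then the closure, from -1 (fully open) to 1 (shut). In form: [dx, dy, dz, ax, ay, az, gripper, dx, dy, dz, ax, ay, az, gripper, ...]. A call has 1 to 20 rows; each row is the pose to reach, as a shift and turn from the pose commanded when the call began, along the tool's axes at that moment; what a row does not reach only later rows make up. A row lasts 1/8 s, in which the tool goes at most 62.5 mm and 10.7 degrees, less where a joint would pass 70% of its speed; a pose out of reach is approached as far as the arm can. A call with a gripper value outside its range is refused whole. The fingers move at their own pace and stop on an object; "force" is the grip in N (left out, the last holds). Time passes only in rows, so rows that repeat a pose let the fingers close. It gives the time, the measured TCP pose, the force and the opening at its end, in the units of the state.
- bot.read_state(): the state, without advancing time (a new reading comes with each control period).
- bot.camera(name): name is "side" or "top" or "wrist"; returns a dict with "frame" (480x640x3 uint8, red, green, blue), "K" (3x3 intrinsics, pixels), "camera_from_world" (4x4, takes a point from world to camera coordinates); the wrist camera has in their place "mount" (4x4, takes a point from camera to tool coordinates, whose origin is the TCP and whose axes are the tool frame's). Camera axes: x right, y down, z forward; pixel columns grow to the right and rows downward; lengths in mm; the calibration is good to about 2 mm. A picture is of the moment at which its call begins: read the wrist's pose just before it. There is no depth.
- bot.hand_in(): hands the job in, once; it reports no verdict.
The state is a dict: "clock": time; "joints": joint angles; "qvel": joint speeds; "joint_torque": joint torques, N m; "ee_pos": TCP position; "tool_rot": TCP orientation; "contact_force": force on the tool from outside, world axes, zero at the start; "torque": the same for the moment, N m; "width": opening from 0.0 (shut) to 1.0 (fully open).
Only numpy, scipy, OpenCV 4.12 (cv2) and the standard library are available. Lean on these libraries where they do the work, as an engineer would, in place of code of your own. Each camera call takes 0.05 s, during which the arm holds its last target. There are 200 camera calls.

TASK

Open the lid of the small cycler all the way so that it stands propped by itself, set the orange tube carrier upright and fully down in the recess, then lower the lid gently all the way shut without letting it drop. Then turn the lid's black pressure screw clockwise until it bottoms, and back it off by an eighth of a turn (45 degrees). Leave everything else on the bench where it is.

Things in the scene. Friction and masses are not known exactly. Their poses are not given: they have to be found in the camera images.
- cycler: small beige bench cycler, 300 (x) x 200 (y) mm, fixed, its keypad facing the robot's right. Origin: centre of its underside; its x axis points from the keypad front to the hinge at the back, z up. Flat deck 100 mm high; in front of it (x under -75 mm) a keypad panel, under 65 mm high. At x = +115 mm the pale hood-like lid is hinged on the deck; blue tab in front, black screw on top
- recess (a point): centre of the floor of the recess in the cycler's deck, axes as the cycler's: 90 (x) x 70 (y) mm, 30 mm deep, floor 70 mm above the bench, centre 100 mm in front of the hinge. The carrier stands in it with 5 mm to spare on each side, long side along x, either end foremost. The open lid hangs over it: reach in with the hand leaning 20 to 50 degrees to the cycler's front
- lid (a joint): lid angle, rad: 0 shut, 1.0 at its open stop; turns about the cycler's y axis, front edge upward. A spring strut props it: above about 0.7 it rises to the stop and stays, below about 0.55 it falls shut if let go; 1 to 2 N at the tab moves it. Fully open, its front lower edge is still 97 mm in front of and 150 mm above the hinge line, over the recess
- lid_hinge (a point): point on the hinge line, mid-width, 100 mm above the bench; its axes are the lid's own and turn with it (x to the rear, z up when shut). The lid is a hood 180 mm long, 190 mm wide, its flat top 44 mm above the hinge line when shut, with 36 mm of room underneath
- lid_tab (a point): grip point in the blue tab at the middle of the lid's front edge; in the lid's frame x = -210 mm, z = +20 mm from the hinge line. The tab is a bar 16 mm wide (y), 18 mm high (z), jutting 48 mm out of the lid's front, free on both sides and below; pinched across its width it pivots between the fingers as the lid swings
- screw (a joint): angle of the lid's pressure screw, rad, growing as it is turned clockwise seen from above; it bottoms hard at 3.14 and starts 0.5 to 1.15 rad short of that. An eighth of a turn is 0.785 rad. It stays where it is left (friction 0.06 N m)
- screw_grip (a point): grip point on the axis of the black knob on the lid, 100 mm in front of the hinge line, 81 mm above the deck when shut. x axis along its bar grip: 42 long, 14 wide, 32 mm tall, top 7 mm above this point, on a disc 44 mm across whose top is 23 mm below it. The bar's white mark is towards -x. Bottomed, the mark points to the hinge; bar yaw = cycler yaw minus screw angle
- carrier: the orange tube carrier to load: block 80 (x) x 60 (y) x 26 (z) mm with white tube caps 4 mm proud of it, and on top a fin along its x axis, 44 long, 12 thick (y), up to 60 mm above the underside. Origin: centre of its underside. About 0.16 kg
- carrier_fin (a point): grip point in the orange carrier's fin, 53 mm above its underside; pinch across the carrier's y (12 mm)
- spare: green carrier of the same shape, to be left alone (places of the two vary)
- tube_rack: blue rack of tubes, 100 x 60 x 38 mm, bystander
- tip_box: grey tip box with clear cover, 122 x 87 x 65 mm, bystander
- reagent: glass jar with blue cap, 70 mm across, 150 mm tall, bystander
- beaker: small glass beaker, 68 mm across, 80 mm tall, bystander
- timer: white bench timer, 60 x 60 x 22 mm, bystander
- marker: white marker with black cap, 120 mm long, 13 mm thick, lying, bystander
There are look-alikes about, which are no part of the job. Of the things shaped like the carrier, the orange one is meant.

How it is judged:
By the outcome, as a careful person would: the job done as asked, in the order asked, and still so for the second after the job is handed in, with the robot touching nothing.
It also fails if it takes over 72 s, if anything falls off the work surface, if the arm or the gripper's body presses on something with over 40 N, if the wrist force passes 120 N, or if a joint passes its speed limit or range.

## Working session

There is one attempt and no reset: what is moved stays moved. The work goes in short steps, Python scripts to look and compute and a tool call to move; the robot and the scene stay as the last step left them, time stands still between calls to the robot, and variables do not carry over. Pictures are saved under pics/ and viewed, about 8 in all and at most 12, crops included, and the job is handed in when it is done.

Besides the shell and the picture viewer there is one more tool, called after "Request:" as a command line: name --argument value ..., lists and objects as JSON in quotes. drive_tool: Moves the arm, as the interface text tells. Its arguments: {"type":"object","properties":{"motion":{"type":"array","items":{"type":"number"}},"force":{"type":"number"}},"required":["motion"]}

```bash
mkdir -p pics; ls; python3 - <<'E'
from bench import bot
import cv2,numpy as np
print(bot.read_state())
for n in("side","top","wrist"):
    c=bot.camera(n); cv2.imwrite(f"pics/{n}0.png",c["frame"][:,:,::-1])
    print(n,c["K"].tolist(),np.round(c.get("camera_from_world",c.get("mount")),4).tolist())
E
```

```text
pics
{'clock': 0.0, 'joints': array([ 1.44062478e+00,  3.85574669e-01,  6.63595191e-03, -4.98483020e-04,
       -1.19400199e+00, -2.58609351e-01]), 'qvel': array([ 0.00060023,  0.00133964,  0.00119799, -0.00068632, -0.00058525,
        0.00016654]), 'joint_torque': array([ 7.05435432e-04, -3.90663600e+01,  1.87406230e+01,  4.21993285e+00,
        1.09961358e-02, -1.93652959e-04]), 'ee_pos': array([236.66273486, 577.8128047 , 221.45271089]), 'tool_rot': array([-8.81918117e-04, -5.57121396e-01,  8.30430338e-01, -6.52287498e-04]), 'contact_force': array([-0.39323038,  0.42166135,  0.48392562]), 'torque': array([ 0.0168398 ,  0.01034699, -0.01587114]), 'width': 1.0012577300642167}
side [[525.5637217428714, 0.0, 324.8909987718219], [0.0, 525.5637217428714, 236.61075676610065], [0.0, 0.0, 1.0]] [[0.9202, -0.3913, -0.0026, -473.3901], [-0.2948, -0.6888, -0.6623, 201.3142], [0.2574, 0.6103, -0.7492, 1228.4785], [0.0, 0.0, 0.0, 1.0]]
top [[566.2847497562655, 0.0, 322.31876144897836], [0.0, 566.2847497562655, 241.42951196193766], [0.0, 0.0, 1.0]] [[-0.0239, -0.9997, 0.0042, -42.3058], [-0.9973, 0.0236, -0.0692, 501.1327], [0.069, -0.0059, -0.9976, 1445.4382], [0.0, 0.0, 0.0, 1.0]]
wrist [[342.050392623191, 0.0, 318.21114318806656], [0.0, 342.050392623191, 237.21411415611155], [0.0, 0.0, 1.0]] [[1.0, 0.0003, -0.0003, 0.7732], [-0.0002, 0.9566, 0.2913, -81.7123], [0.0004, -0.2913, 0.9566, -161.2576], [0.0, 0.0, 0.0, 1.0]]
```

View pics/top0.png

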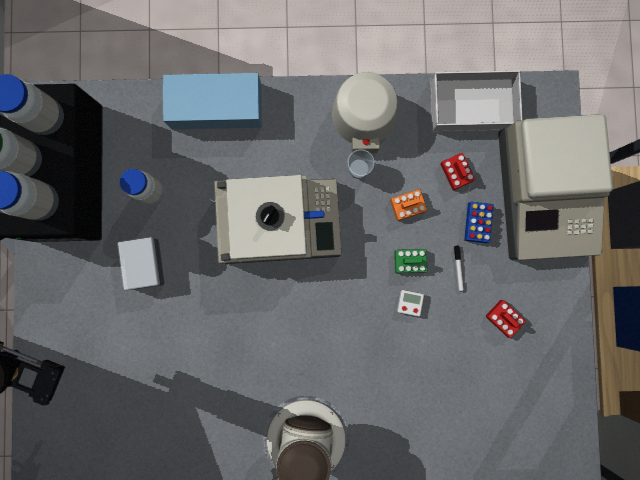

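View pics/side0.png

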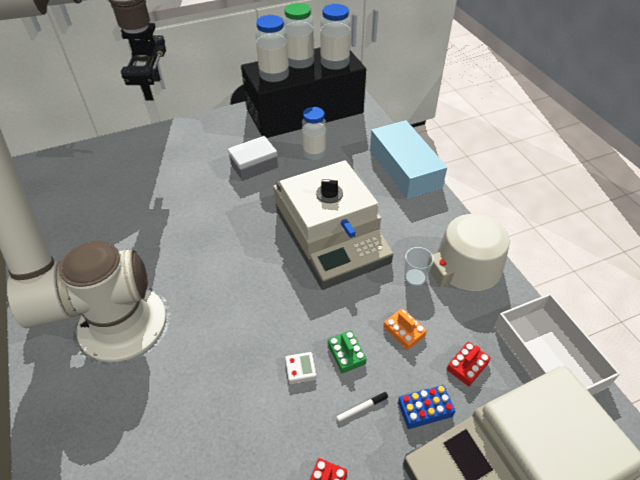

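Candidates by colour in the top view: orange (408,205), green spare (411,261), and red ones (458,171) and (506,318). The orange one fits the description, and I'll confirm it in a crop while measuring.

```bash
cat > h.py <<'E'
import numpy as np,cv2
from scipy.spatial.transform import Rotation as R
from bench import bot
def rot(s): q=s["tool_rot"]; return R.from_quat([q[1],q[2],q[3],q[0]])
def cam(n):
    s=bot.read_state(); c=bot.camera(n)
    if n=="wrist":
        T=np.eye(4);T[:3,:3]=rot(s).as_matrix();T[:3,3]=s["ee_pos"]
        M=T@c["mount"]
    else: M=np.linalg.inv(c["camera_from_world"])
    return c["frame"],c["K"],M
def ray(uv,K,M,z):
    d=M[:3,:3]@np.linalg.inv(K)@np.array([uv[0],uv[1],1.]); o=M[:3,3]
    return o+d*(z-o[2])/d[2]
def proj(p,K,M):
    q=np.linalg.inv(M)@np.append(p,1); q=K@q[:3]; return q[:2]/q[2]
def mask(f,h0,h1,s=120,v=60,roi=None):
    m=cv2.inRange(cv2.cvtColor(f,cv2.COLOR_RGB2HSV),(h0,s,v),(h1,255,255))
    if roi: z=np.zeros_like(m);x0,y0,x1,y1=roi;z[y0:y1,x0:x1]=m[y0:y1,x0:x1];m=z
    return m
def cen(m): y,x=np.nonzero(m); return np.array([x.mean(),y.mean()]),len(x)
def plan(target,zdir,xdir):
    """shift (units) & rotvec from present measured pose to target TCP"""
    s=bot.read_state(); r0=rot(s); z=np.array(zdir,float);z/=np.linalg.norm(z)
    x=np.array(xdir,float);x-=z*(x@z);x/=np.linalg.norm(x)
    r=R.from_matrix(np.c_[x,np.cross(z,x),z]); 
    d=r0.inv().apply(np.array(target)-s["ee_pos"])/40
    return np.round(d,3),np.round((r0.inv()*r).as_rotvec(),3)
E
python3 - <<'E'
from h import *
f,K,M=cam("top")
c,n=cen(mask(f,8,20,roi=(385,185,430,225)));print("orange",c,n,ray(c,K,M,26))
c,n=cen(mask(f,105,125,150,60,roi=(295,205,335,225)));print("tab",c,n,ray(c,K,M,122))
g=cv2.cvtColor(f,cv2.COLOR_RGB2GRAY)
m=cv2.inRange(g,0,60);z=np.zeros_like(m);z[200:232,252:288]=m[200:232,252:288];c,n=cen(z);print("knob",c,n,ray(c,K,M,158))
a=cv2.resize(f[165:275,205:345],None,fx=5.5,fy=5.5,interpolation=cv2.INTER_CUBIC)
cv2.imwrite("pics/c1.png",a[:,:,::-1])
b=cv2.resize(f[180:280,380:500],None,fx=6,fy=6,interpolation=cv2.INTER_CUBIC)
cv2.imwrite("pics/c2.png",b[:,:,::-1])
E
```

```text
orange [408.01578947 204.58947368] 570 [ 589.47135741 -277.58965789   26.        ]
tab [313.5483871  214.05645161] 124 [559.25040937 -34.06512457 122.        ]
knob [272.10582011 216.24074074] 378 [552.12140164  62.72280183 158.        ]
```

View pics/c1.png

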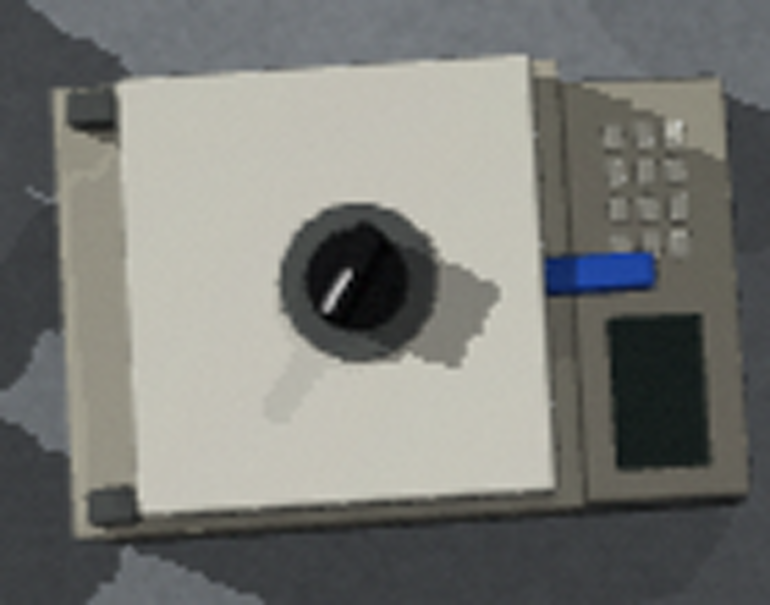

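View pics/c2.png

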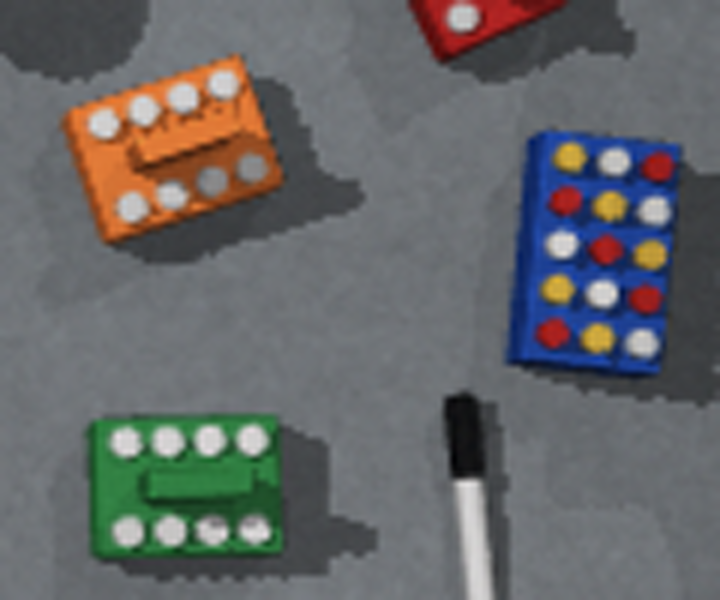

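Crop c1 shows the shut lid with corners near (120,85), (528,57), (553,488) and (140,515), the blue tab, and the knob's white mark pointing lower-left from (350,272) to (325,312). Crop c2 confirms the upright orange carrier (fin, eight caps) at crop (175,150). The green spare is below it and the red look-alike above.

```bash
python3 - <<'E'
from h import *
f,K,M=cam("top")
C=np.array([ray(np.array(p)/5.5+[205,165]-.4,K,M,144)[:2] for p in [(120,85),(528,57),(553,488),(140,515)]])
print("lid corners",C.round(1).tolist())
ux=(C[0]-C[1]+C[3]-C[2]);L=np.linalg.norm(ux)/2;ux/=np.linalg.norm(ux)
uy=(C[0]+C[1]-C[2]-C[3]);W=np.linalg.norm(uy)/2;uy/=np.linalg.norm(uy)
print("yaw x",np.degrees(np.arctan2(ux[1],ux[0])),"y-90",np.degrees(np.arctan2(uy[1],uy[0]))+90,L,W,C.mean(0),"front mid",(C[1]+C[2])/2,"rear mid",(C[0]+C[3])/2)
caps=np.array([[(105,124),(144,109),(183,97),(223,83)],[(133,206),(172,195),(212,181),(252,167)]])
P=np.array([[ray(np.array(p)/6+[380,180]-.4,K,M,30)[:2] for p in r] for r in caps])
d=(P[:,0]-P[:,3]).sum(0);c=P.mean((0,1));print("carrier",c,"yaw",np.degrees(np.arctan2(d[1],d[0])), "caps pitch",np.linalg.norm(P[:,0]-P[:,3],axis=1)/3)
m0=ray(np.array([350,272])/5.5+[205,165]-.4,K,M,188);m1=ray(np.array([325,312])/5.5+[205,165]-.4,K,M,188)
b0=ray(np.array([347,268])/5.5+[205,165]-.4,K,M,188)
print("mark",m0,m1,np.degrees(np.arctan2(*(m1-m0)[1::-1])), "disc c",ray(np.array([358,282])/5.5+[205,165]-.4,K,M,158))
E
```

```text
lid corners [[642.7, 170.8], [650.9, -5.6], [464.1, -12.3], [456.7, 164.5]]
yaw x 92.51548497940429 y-90 92.00017168922743 176.79548726735007 186.47887509341768 [553.59568058  79.34007976] front mid [557.47540384  -8.97248348] rear mid [549.71595732 167.65264301]
carrier [ 590.91259658 -280.24365187] yaw 107.36081560169922 caps pitch [17.96949574 17.97961522]
mark [553.87454467  69.01734218 188.        ] [537.39855399  79.69057244 188.        ] 147.0646291296781 disc c [553.11983993  68.35676214 158.        ]
```

```bash
cat >> h.py <<'E'
yaw=np.radians(92.3); UX=np.array([np.cos(yaw),np.sin(yaw),0]); UY=np.array([-UX[1],UX[0],0]); Z=np.array([0,0,1.])
HINGE=np.array([549.6,169,100])
def lean(l,ux=UX): l=np.radians(l); return ux*np.sin(l)-Z*np.cos(l)
def tab(th): return HINGE-UX*(210*np.cos(th)-20*np.sin(th))+Z*(210*np.sin(th)+20*np.cos(th))
E
python3 - <<'E'
from h import *
z=lean(25); g=tab(0)+19*z; print(g)
print(plan(g-80*z,z,UY),plan(g,z,UY))
E
```

```text
[557.70542829 -32.8075448  102.78015205]
(array([ 11.859, -13.566,   1.181]), array([-0.388, -0.25 ,  1.123])) (array([ 11.088, -13.214,   2.993]), array([-0.388, -0.25 ,  1.123]))
```

Request:
drive_tool --motion '[11.86, -13.57, -1.2, -0.388, -0.25, 1.123, -0.2, 11.86, -13.57, -1.2, -0.388, -0.25, 1.123, -0.2, 11.86, -13.57, -1.2, -0.388, -0.25, 1.123, -0.2, 11.86, -13.57, -1.2, -0.388, -0.25, 1.123, -0.2, 11.86, -13.57, -1.2, -0.388, -0.25, 1.123, -0.2, 11.86, -13.57, -1.2, -0.388, -0.25, 1.123, -0.2, 11.86, -13.57, -1.2, -0.388, -0.25, 1.123, -0.2, 11.86, -13.57, -1.2, -0.388, -0.25, 1.123, -0.2, 11.86, -13.57, -1.2, -0.388, -0.25, 1.123, -0.2, 11.86, -13.57, -1.2, -0.388, -0.25, 1.123, -0.2, 11.86, -13.57, -1.2, -0.388, -0.25, 1.123, -0.2, 11.86, -13.57, -1.2, -0.388, -0.25, 1.123, -0.2, 11.86, -13.57, -1.2, -0.388, -0.25, 1.123, -0.2, 11.86, -13.57, -1.2, -0.388, -0.25, 1.123, -0.2, 11.86, -13.57, 1.18, -0.388, -0.25, 1.123, -0.2, 11.86, -13.57, 1.18, -0.388, -0.25, 1.123, -0.2, 11.86, -13.57, 1.18, -0.388, -0.25, 1.123, -0.2, 11.86, -13.57, 1.18, -0.388, -0.25, 1.123, -0.2]' --force 15

```text
clock: 2.5
ee_pos: [560.2, -65.9, 177.4]
tool_rot: [-0.003, -0.021, 0.976, 0.216]
contact_force: [0.5, -0.5, 0.3]
width: 0.601
```

```bash
python3 - <<'E'
from h import *
s=bot.read_state();print(s["joints"].round(2),s["width"],s["ee_pos"])
f,K,M=cam("wrist"); z=lean(25); g=tab(0)+19*z
print(plan(g,z,UY))
for p in (tab(0),HINGE-UX*180+Z*44,HINGE-UX*100+Z*88):
    u=proj(p,K,M);print(u); cv2.circle(f,tuple(int(v) for v in u),4,(255,0,255),1)
cv2.imwrite("pics/w1.png",f[:,:,::-1])
E
```

```text
[-0.09  0.39  0.   -0.46 -1.27  0.29] 0.60121977059617 [560.18893498 -65.94539105 177.36997651]
(array([ 0.044, -0.035,  2.051]), array([-0.   ,  0.004,  0.003]))
[321.4514986  253.67260363]
[321.20055016 308.08100257]
[320.5436976  418.84271114]
```

View pics/w1.png

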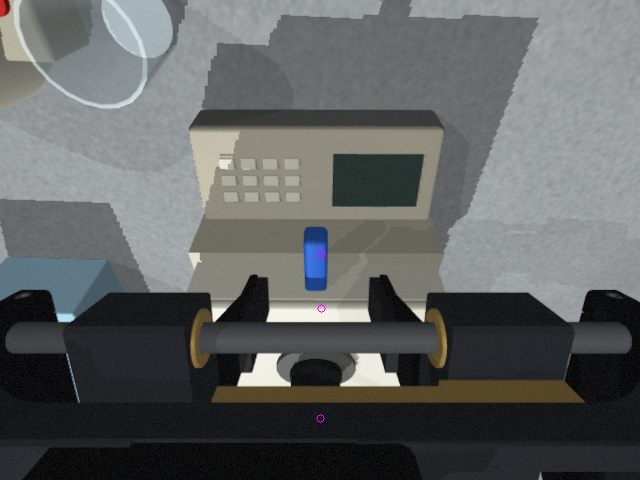

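The tab sits at (316,257), about 3 mm toward world +x of my prediction at (321,254). I'll correct for that and grip it.

Request:
drive_tool --motion '[-0.03, -0.03, 1.0, 0, 0, 0, -0.2, -0.03, -0.03, 2.05, 0, 0, 0, -0.2, -0.03, -0.03, 2.05, 0, 0, 0, -0.2, -0.03, -0.03, 2.05, 0, 0, 0, 1, -0.03, -0.03, 2.05, 0, 0, 0, 1, -0.03, -0.03, 2.05, 0, 0, 0, 1, -0.03, -0.03, 2.05, 0, 0, 0, 1, -0.03, -0.03, 2.05, 0, 0, 0, 1]' --force 12

```text
clock: 3.55
ee_pos: [561.2, -33.0, 101.1]
tool_rot: [-0.002, -0.019, 0.976, 0.216]
contact_force: [4.3, 0.7, -0.8]
width: 0.181
```

```bash
python3 - <<'E'
from h import *
s=bot.read_state();print(s["width"]*87,s["ee_pos"],s["contact_force"],s["torque"])
g=s["ee_pos"]-19*rot(s).as_matrix()[:,2]; print(g,tab(0))
r=rot(s).inv()
for t in np.arange(.1,1.06,.1): print(round(t,2),np.round(r.apply(tab(t)-tab(0))/40,2))
E
```

```text
15.715951632494798 [561.17471536 -32.96362584 101.14310971] [ 4.32006499  0.71321871 -0.83340986] [-0.8221878  -1.10544303 -0.52534695]
[561.39907278 -40.99029198 118.36293243] [558.02767643 -40.83082297 120.        ]
0.1 [-0.    0.29 -0.44]
0.2 [-0.    0.62 -0.85]
0.3 [-0.01  0.99 -1.22]
0.4 [-0.01  1.4  -1.56]
0.5 [-0.01  1.84 -1.85]
0.6 [-0.01  2.3  -2.1 ]
0.7 [-0.01  2.79 -2.3 ]
0.8 [-0.02  3.3  -2.45]
0.9 [-0.02  3.81 -2.55]
1.0 [-0.02  4.34 -2.6 ]
```

Request:
drive_tool --motion '[-0.02, 0.29, -0.44, 0, 0, 0, 1, -0.03, 0.62, -0.85, 0, 0, 0, 1, -0.03, 0.99, -1.22, 0, 0, 0, 1, -0.03, 1.4, -1.56, 0, 0, 0, 1, -0.03, 1.84, -1.85, 0, 0, 0, 1, -0.03, 2.3, -2.1, 0, 0, 0, 1, -0.03, 2.79, -2.3, 0, 0, 0, 1, -0.03, 3.3, -2.45, 0, 0, 0, 1, -0.03, 3.81, -2.55, 0, 0, 0, 1, -0.03, 4.1, -2.58, 0, 0, 0, 1, -0.03, 4.36, -2.62, 0, 0, 0, 1, -0.03, 4.4, -2.65, 0, 0, 0, 1]'

```text
clock: 5.05
ee_pos: [556.5, 80.2, 269.3]
tool_rot: [-0.004, -0.018, 0.977, 0.214]
contact_force: [10.7, -7.5, -13.9]
width: 0.177
```

```bash
python3 - <<'E'
from h import *
s=bot.read_state();print(s["width"]*87,s["ee_pos"],s["contact_force"])
g=s["ee_pos"]-19*rot(s).as_matrix()[:,2]; print(g,tab(1.0))
f,K,M=cam("side"); cv2.imwrite("pics/s1.png",f[130:330,200:440,::-1].repeat(2,0).repeat(2,1))
E
```

```text
15.433770645228437 [556.46654658  80.21024491 269.25868211] [ 10.68981488  -7.45117082 -13.86317101]
[556.75413284  72.25579148 286.51104325] [553.47809823  72.44378434 287.51495293]
```

View pics/s1.png

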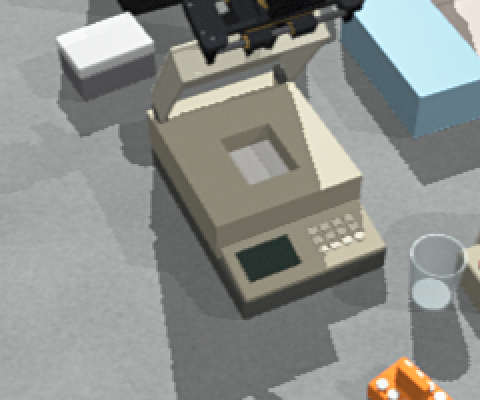

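The lid stands at its stop with the tab held. The recess is visible at crop (262,152). Next: release the tab, back off, and move to the carrier.

```bash
sed -i 's/549.6,169,100/552.8,169,100/' h.py; cat >> h.py <<'E'
CY=np.radians(107.4); CX=np.array([np.cos(CY),np.sin(CY),0]); CYV=np.array([-CX[1],CX[0],0]); CAR=np.array([591.5,-280.2,0])
E
python3 - <<'E'
from h import *
z=lean(35,CX); g=CAR+Z*54+19*z
print(plan(g-90*z,z,CYV))
E
```

```text
(array([ -0.805, -10.739,  -0.633]), array([-0.178,  0.133, -0.231]))
```

Request:
drive_tool --motion '[0, 0, 0, 0, 0, 0, -0.2, 0, 0, 0, 0, 0, 0, -0.2, 0, 0, -1, 0, 0, 0, -0.2, 0, -0.2, -2.2, 0, 0, 0, -0.2, 0, -1.5, -2.4, 0, 0, 0, -0.2, -0.4, -5, -2, -0.178, 0.133, -0.231, -0.2, -0.4, -5, -2, -0.178, 0.133, -0.231, -0.2, -0.8, -10.74, -0.63, -0.178, 0.133, -0.231, -0.2, -0.8, -10.74, -0.63, -0.178, 0.133, -0.231, -0.2, -0.8, -10.74, -0.63, -0.178, 0.133, -0.231, -0.2, -0.8, -10.74, -0.63, -0.178, 0.133, -0.231, -0.2, -0.8, -10.74, -0.63, -0.178, 0.133, -0.231, -0.2, -0.8, -10.74, -0.63, -0.178, 0.133, -0.231, -0.2]'

```text
clock: 6.72
ee_pos: [603.7, -315.8, 112.3]
tool_rot: [-0.046, -0.146, 0.942, 0.3]
contact_force: [-0.5, 0.7, 0.4]
width: 0.602
```

```bash
python3 - <<'E'
from h import *
s=bot.read_state();print(s["joints"].round(2),s["ee_pos"],s["contact_force"])
f,K,M=cam("wrist"); z=lean(35,CX); g=CAR+Z*54+19*z
print(plan(g,z,CYV))
f2,K2,M2=cam("side")
# fin top ends & block top corners predicted
for p in [CAR+CX*a+Z*60 for a in(-22,22)]+[CAR+CX*a+CYV*b+Z*26 for a in(-40,40) for b in(-30,30)]:
    u=proj(p,K,M); cv2.circle(f,tuple(int(round(v)) for v in u),3,(255,0,255),1)
    v=proj(p,K2,M2); cv2.circle(f2,tuple(int(round(w)) for w in v),1,(255,0,255),-1)
np.save("pics/w2M.npy",M)
L=np.full((480,640+160,3),0,np.uint8); L[:,:640]=f
L[:320,480:800]=cv2.resize(f2[290:370,365:445],(320,320),interpolation=cv2.INTER_CUBIC)
t,_,_=cam("side"); cv2.imwrite("pics/w2.png",L[:,:,::-1]); cv2.imwrite("pics/side2.png",t[:,:,::-1])
E
```

```text
[-0.46  0.83  0.55 -0.44 -1.73  0.79] [ 603.65040231 -315.83222727  112.27551893] [-0.51741468  0.65957227  0.36656994]
(array([ 0.043, -0.099,  2.24 ]), array([0.004, 0.   , 0.005]))
```

View pics/w2.png

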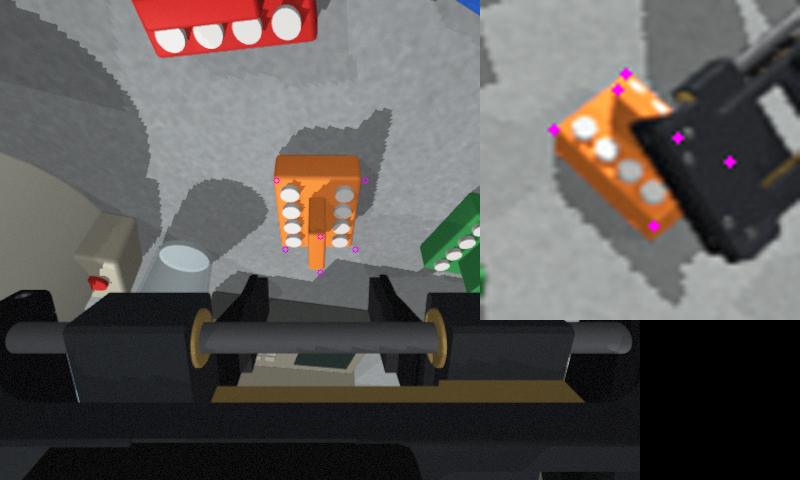

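The orange carrier is clearly in view. Its fin is at (317,235), about 2 mm toward +x of my prediction, and the green and red carriers are well clear. Next: descend, grip and lift.

Request:
drive_tool --motion '[0, -0.1, 1.2, 0, 0, 0, -0.2, 0, -0.1, 2.0, 0, 0, 0, -0.2, 0, -0.1, 2.24, 0, 0, 0, -0.2, 0, -0.1, 2.24, 0, 0, 0, 1, 0, -0.1, 2.24, 0, 0, 0, 1, 0, -0.1, 2.24, 0, 0, 0, 1, 0, -0.1, 2.24, 0, 0, 0, 1, 0, -0.1, 2.24, 0, 0, 0, 1]' --force 25

```text
clock: 7.88
ee_pos: [589.5, -270.5, 36.7]
tool_rot: [-0.045, -0.145, 0.942, 0.3]
contact_force: [0.8, -0.6, 1.3]
width: 0.133
```

```bash
python3 - <<'E'
from h import *
s=bot.read_state();r=rot(s).as_matrix();print(s["width"]*87,s["ee_pos"],s["contact_force"])
g=s["ee_pos"]-19*r[:,2]; print("grasp",g,"tool x yaw",np.degrees(np.arctan2(r[1,0],r[0,0])),"lean",np.degrees(np.arccos(-r[2,2])), r.T@Z)
c=bot.camera("top");cv2.imwrite("pics/t2.png",c["frame"][:,:,::-1])
E
```

```text
11.586342515377098 [ 589.52461325 -270.46392497   36.72465776] [ 0.78254375 -0.56177375  1.31659112]
grasp [ 592.79058056 -280.9376692    52.2370444 ] tool x yaw -162.49293078098847 lean 35.26986520482868 [-0.00232464  0.57742362 -0.8164414 ]
```

```bash
python3 - <<'E'
import cv2,numpy as np
a=cv2.imread("pics/side2.png")[175:265,270:370]; b=cv2.imread("pics/t2.png")[160:275,205:345]
a=cv2.resize(a,None,fx=5,fy=5,interpolation=cv2.INTER_CUBIC);b=cv2.resize(b,None,fx=2,fy=2,interpolation=cv2.INTER_CUBIC)
L=np.zeros((450,500+280,3),np.uint8);L[:,:500]=a;L[:230,500:]=b
cv2.imwrite("pics/c3.png",L)
E
```

```text
(no output)
```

View pics/c3.png

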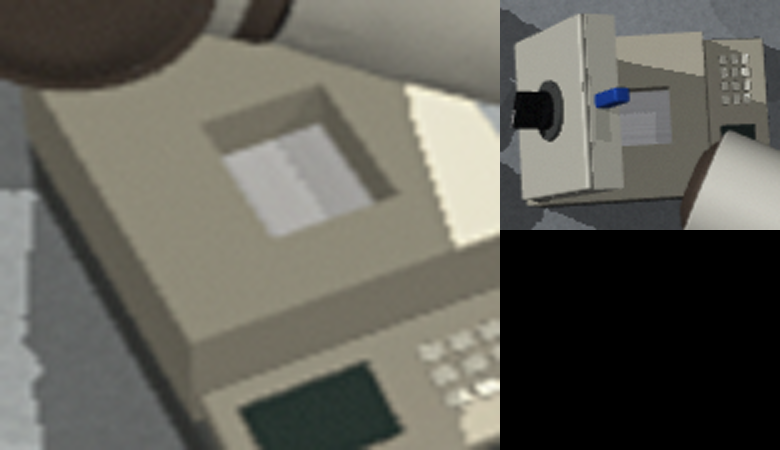

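```bash
python3 - <<'E'
from h import *
f,K,M=cam("side")
P=np.array([ray(np.array(p)/5+[270,175]-.4,K,M,100)[:2] for p in [(205,125),(322,87),(400,195),(275,240)]])
print(P.round(1).tolist(),P.mean(0)); d=P[0]+P[1]-P[2]-P[3];print("yaw",np.degrees(np.arctan2(d[1],d[0])),np.linalg.norm(d)/2); d=P[1]+P[2]-P[0]-P[3];print(np.degrees(np.arctan2(d[1],d[0]))+90,np.linalg.norm(d)/2)
ft,Kt,Mt=cam("top")
for p in [(671,87),(669,145)]: print("top front rim",ray((np.array(p)-[500,0])/2+[205,160]-.2,Kt,Mt,100))
print(HINGE-UX*100)
E
```

```text
[[522.0, 111.3], [588.8, 113.4], [593.4, 26.2], [523.5, 22.5]] [556.92030097  68.3512314 ]
yaw 91.96650431549513 88.11661781218262
92.45372451797601 68.4505190525229
top front rim [589.6611395   22.41012472 100.        ]
top front rim [518.49103084  26.2727536  100.        ]
[556.81317925  69.08056049 100.        ]
```

```bash
python3 - <<'E'
from h import *
z=lean(35); REC=np.array([556.9,68.7,0])
for h,b in((165,120),(165,0)):
  print(plan(REC+Z*h-UX*b+19*z,z,UY))
E
```

```text
(array([-1.065,  6.279,  0.991]), array([ 0.005, -0.151,  0.219]))
(array([-1.852,  8.642,  2.663]), array([ 0.005, -0.151,  0.219]))
```

Request:
drive_tool --motion '[0, 0.7, -1.0, 0, 0, 0, 1, 0, 1.6, -2.25, 0, 0, 0, 1, 0, 1.6, -2.25, 0, 0, 0, 1, -0.5, 4, -0.6, 0.003, -0.075, 0.11, 1, -1.065, 6.28, 0.99, 0.005, -0.151, 0.219, 1, -1.065, 6.28, 0.99, 0.005, -0.151, 0.219, 1, -1.065, 6.28, 0.99, 0.005, -0.151, 0.219, 1, -1.065, 6.28, 0.99, 0.005, -0.151, 0.219, 1, -1.4, 7.3, 1.7, 0.005, -0.151, 0.219, 1, -1.65, 8.0, 2.2, 0.005, -0.151, 0.219, 1, -1.85, 8.64, 2.66, 0.005, -0.151, 0.219, 1, -1.85, 8.64, 2.66, 0.005, -0.151, 0.219, 1, -1.85, 8.64, 2.66, 0.005, -0.151, 0.219, 1]'

```text
clock: 9.65
ee_pos: [556.2, 78.7, 148.9]
tool_rot: [-0.007, -0.019, 0.954, 0.3]
contact_force: [0.2, -0.2, -0.7]
width: 0.139
```

```bash
python3 - <<'E'
from h import *
s=bot.read_state();print(s["width"]*87,s["ee_pos"],s["contact_force"])
z=lean(35); REC=np.array([556.9,68.7,0])
for h in(165,130,122,120): print(h,plan(REC+Z*h+19*z,z,UY))
f,K,M=cam("side");L=cv2.resize(f[160:300,260:420],None,fx=4,fy=4,interpolation=cv2.INTER_CUBIC);cv2.imwrite("pics/s3.png",L[:,:,::-1])
E
```

```text
12.065236643387355 [556.19440809  78.7047195  148.93320578] [ 0.20228342 -0.20012761 -0.67977842]
165 (array([-0.008,  0.025,  0.002]), array([-0.001, -0.001, -0.001]))
130 (array([-0.009, -0.476,  0.719]), array([-0.001, -0.001, -0.001]))
122 (array([-0.01 , -0.591,  0.883]), array([-0.001, -0.001, -0.001]))
120 (array([-0.01 , -0.62 ,  0.924]), array([-0.001, -0.001, -0.001]))
```

View pics/s3.png

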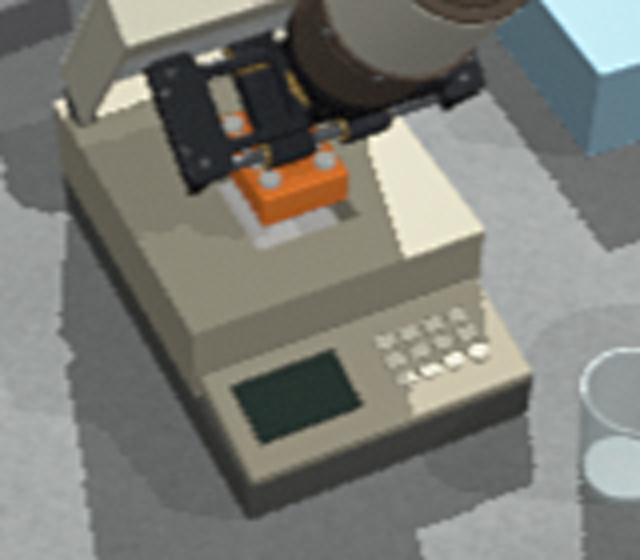

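The carrier is level over the recess, so I'll lower it.

Request:
drive_tool --motion '[-0.01, -0.2, 0.33, 0, 0, 0, 1, -0.01, -0.35, 0.55, 0, 0, 0, 1, -0.01, -0.47, 0.72, 0, 0, 0, 1, -0.01, -0.53, 0.8, 0, 0, 0, 1, -0.01, -0.59, 0.88, 0, 0, 0, 1, -0.01, -0.61, 0.91, 0, 0, 0, 1, -0.01, -0.61, 0.91, 0, 0, 0, 1]'

```text
clock: 10.58
ee_pos: [556.7, 80.4, 106.7]
tool_rot: [-0.006, -0.019, 0.953, 0.301]
contact_force: [-1.6, -2.0, 3.8]
width: 0.138
```

Request:
drive_tool --motion '[0, 0, 0, 0, 0, 0, 0.4, 0, 0, 0, 0, 0, 0, 0.2, 0, 0, 0, 0, 0, 0, 0.2, 0, 0, -0.7, 0, 0, 0, 0.2, 0, 0, -2.0, 0, 0, 0, 0.2, 0, -0.5, -3.5, 0, 0, 0, 0, 0, -1.5, -4.5, 0, 0, 0, 0, 0, -1.5, -4.5, 0, 0, 0, -0.2, 0, -1.5, -4.5, 0, 0, 0, -0.2]'

```text
clock: 11.7
ee_pos: [562.4, -71.5, 218.2]
tool_rot: [-0.007, -0.018, 0.953, 0.301]
contact_force: [0.2, 0.9, 0.3]
width: 0.582
```

```bash
python3 - <<'E'
from h import *
s=bot.read_state();print(s["width"]*87,s["ee_pos"],s["contact_force"])
z=lean(25); t=tab(1.0)+UX*0+19*z; print(t)
for b in(80,0): print(b,plan(t-b*z,z,UY))
f,K,M=cam("wrist");f2,_,_=cam("side")
L=np.zeros((480,800,3),np.uint8);L[:,:640]=f;L[:300,480:]=cv2.resize(f2[170:245,290:370],(320,300),interpolation=cv2.INTER_CUBIC)
cv2.imwrite("pics/w4.png",L[:,:,::-1])
E
```

```text
50.67386599714252 [562.40662417 -71.49062675 218.15611296] [0.17487186 0.90028291 0.26020363]
[556.35585009  80.46706251 270.29510497]
80 (array([ 0.008,  4.21 , -0.852]), array([ 0.176, -0.001, -0.002]))
0 (array([0.005, 3.861, 1.118]), array([ 0.176, -0.001, -0.002]))
```

View pics/w4.png

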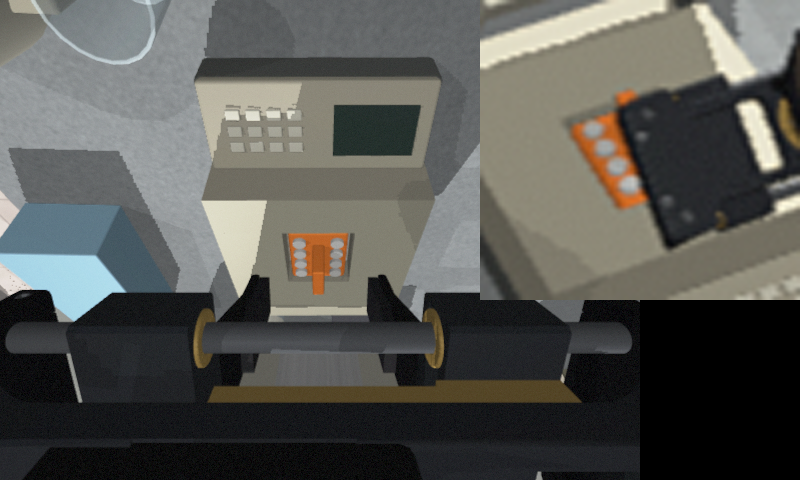

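The carrier is seated flush and square in the recess at (318,257), with the fin clear. Next, the tab again.

Request:
drive_tool --motion '[0, 2, -1.4, 0.09, 0, 0, -0.2, 0, 4.21, -0.85, 0.176, 0, 0, -0.2, 0, 4.21, -0.85, 0.176, 0, 0, -0.2, 0, 4.21, -0.85, 0.176, 0, 0, -0.2, -0.02, 4.05, 0, 0.176, 0, 0, -0.2, -0.02, 3.86, 1.1, 0.176, 0, 0, -0.2, -0.02, 3.86, 1.1, 0.176, 0, 0, -0.2, -0.02, 3.86, 1.1, 0.176, 0, 0, 1, -0.02, 3.86, 1.1, 0.176, 0, 0, 1, -0.02, 3.86, 1.1, 0.176, 0, 0, 1, -0.02, 3.86, 1.1, 0.176, 0, 0, 1, -0.02, 3.86, 1.1, 0.176, 0, 0, 1]' --force 12

```text
clock: 13.3
ee_pos: [556.5, 79.5, 271.8]
tool_rot: [-0.006, -0.02, 0.976, 0.216]
contact_force: [-3.8, -1.1, 2.4]
width: 0.179
```

```bash
python3 - <<'E'
from h import *
s=bot.read_state();print(s["width"]*87,s["ee_pos"],s["contact_force"])
g=s["ee_pos"]-19*rot(s).as_matrix()[:,2]; print(g,tab(1.0))
r=rot(s).inv()
for t in np.arange(.95,-.06,-.05): print(round(t,2),np.round(r.apply(tab(t)-tab(1.0))/40,2))
E
```

```text
15.54590761030289 [556.51443982  79.47986749 271.76411698] [-3.84047255 -1.11451181  2.41268825]
[556.88679611  71.48498412 288.99615663] [556.67809823  72.44378434 287.51495293]
0.95 [-0.   -0.26  0.02]
0.9 [-0.   -0.52  0.05]
0.85 [-0.   -0.79  0.09]
0.8 [-0.   -1.04  0.15]
0.75 [-0.   -1.3   0.22]
0.7 [-0.   -1.55  0.3 ]
0.65 [-0.   -1.79  0.39]
0.6 [-0.   -2.03  0.5 ]
0.55 [-0.   -2.27  0.62]
0.5 [-0.   -2.5   0.75]
0.45 [-0.   -2.72  0.89]
0.4 [-0.   -2.94  1.04]
0.35 [-0.   -3.14  1.21]
0.3 [-0.01 -3.34  1.38]
0.25 [-0.01 -3.53  1.56]
0.2 [-0.01 -3.71  1.75]
0.15 [-0.01 -3.89  1.95]
0.1 [-0.01 -4.05  2.16]
0.05 [-0.01 -4.2   2.38]
-0.0 [-0.01 -4.33  2.6 ]
-0.05 [-0.01 -4.46  2.84]
```

Request:
drive_tool --motion '[0, -0.26, 0.02, 0, 0, 0, 1, 0, -0.52, 0.05, 0, 0, 0, 1, 0, -0.79, 0.09, 0, 0, 0, 1, 0, -1.04, 0.15, 0, 0, 0, 1, 0, -1.3, 0.22, 0, 0, 0, 1, 0, -1.55, 0.3, 0, 0, 0, 1, 0, -1.79, 0.39, 0, 0, 0, 1, 0, -2.03, 0.5, 0, 0, 0, 1, 0, -2.27, 0.62, 0, 0, 0, 1, 0, -2.5, 0.75, 0, 0, 0, 1, 0, -2.72, 0.89, 0, 0, 0, 1, 0, -2.94, 1.04, 0, 0, 0, 1, 0, -3.14, 1.21, 0, 0, 0, 1, -0.01, -3.34, 1.38, 0, 0, 0, 1, -0.01, -3.53, 1.56, 0, 0, 0, 1, -0.01, -3.71, 1.75, 0, 0, 0, 1, -0.01, -3.89, 1.95, 0, 0, 0, 1, -0.01, -3.97, 2.05, 0, 0, 0, 1, -0.01, -4.05, 2.16, 0, 0, 0, 1, -0.01, -4.05, 2.16, 0, 0, 0, 1]'

```text
clock: 15.8
ee_pos: [561.0, -29.8, 123.0]
tool_rot: [-0.007, -0.019, 0.976, 0.217]
contact_force: [-4.4, 3.3, -0.9]
width: 0.183
```

```bash
python3 - <<'E'
from h import *
s=bot.read_state();g=s["ee_pos"]-19*rot(s).as_matrix()[:,2]; print(s["width"]*87,g,tab(.1),s["contact_force"])
E
```

```text
15.926106422994712 [561.36671411 -37.80882522 140.17991693] [561.10544327 -37.78748306 140.8651008 ] [-4.38119849  3.32332333 -0.93097128]
```

Request:
drive_tool --motion '[0, -0.05, 0.08, 0, 0, 0, 1, 0, -0.11, 0.17, 0, 0, 0, 1, 0, -0.17, 0.26, 0, 0, 0, 1, 0, -0.22, 0.35, 0, 0, 0, 1, 0, -0.25, 0.4, 0, 0, 0, 1, 0, -0.28, 0.45, 0, 0, 0, 1, 0, -0.29, 0.49, 0, 0, 0, 1, 0, -0.29, 0.51, 0, 0, 0, 1, 0, -0.29, 0.51, 0, 0, 0, 1]'

```text
clock: 16.92
ee_pos: [561.1, -32.5, 104.3]
tool_rot: [-0.006, -0.021, 0.976, 0.216]
contact_force: [-9.9, 1.0, 17.4]
width: 0.181
```

```bash
python3 - <<'E'
from h import *
s=bot.read_state();g=s["ee_pos"]-19*rot(s).as_matrix()[:,2]; print(s["width"]*87,g,tab(0),s["contact_force"])
E
```

```text
15.714616017345898 [561.51268258 -40.47904231 121.54012863] [561.22767643 -40.83082297 120.        ] [-9.92758315  1.02704658 17.4459076 ]
```

```bash
python3 - <<'E'
from h import *
a=np.radians(-123); x=np.array([np.cos(a),np.sin(a),0]); k=HINGE-100*UX
print(plan([k[0],k[1],235],-Z,x))
E
```

```text
(array([ 0.004,  3.683, -1.887]), array([ 0.404,  0.206, -0.936]))
```

Request:
drive_tool --motion '[0, 0, 0, 0, 0, 0, 0.2, 0, 0, 0, 0, 0, 0, -0.2, 0, 0, -1.2, 0, 0, 0, -0.2, 0, 0, -2.7, 0, 0, 0, -0.2, 0, 1, -3.5, 0.1, 0.05, -0.24, -0.2, 0, 2.4, -3, 0.2, 0.1, -0.47, -0.2, 0, 3.68, -1.9, 0.3, 0.15, -0.7, -0.2, 0, 3.68, -1.9, 0.404, 0.206, -0.936, -0.2, 0, 3.68, -1.9, 0.404, 0.206, -0.936, -0.2, 0, 3.68, -1.9, 0.404, 0.206, -0.936, -0.2, 0, 3.68, -1.9, 0.404, 0.206, -0.936, -0.2, 0, 3.68, -1.9, 0.404, 0.206, -0.936, -0.2]'

```text
clock: 18.42
ee_pos: [559.0, 69.0, 232.2]
tool_rot: [0.001, -0.475, 0.88, -0.001]
contact_force: [1.3, -0.5, -0.7]
width: 0.598
```

```bash
python3 - <<'E'
from h import *
s=bot.read_state();print(s["joints"].round(2),s["width"]*87,s["ee_pos"],s["contact_force"])
f,K,M=cam("wrist");k=HINGE-100*UX
a=np.radians(-33);b=np.array([np.cos(a),np.sin(a),0])
for p in [k+Z*88+b*t for t in(-21,0,21)]:
    u=proj(p,K,M);print(u);cv2.circle(f,tuple(int(round(v)) for v in u),3,(255,0,255),1)
f2,_,_=cam("top")
L=np.zeros((480,800,3),np.uint8);L[:,:640]=f;L[:240,560:]=cv2.resize(f2[190:240,245:295],(240,240),interpolation=cv2.INTER_CUBIC)
cv2.imwrite("pics/w5.png",L[:,:,::-1])
a=np.radians(-123); x=np.array([np.cos(a),np.sin(a),0])
print(plan([k[0],k[1],163],-Z,x))
E
```

```text
[ 0.41  0.27 -0.13  0.   -1.16  0.58] 52.062333510136334 [558.99759881  69.00506772 232.23624182] [ 1.25878345 -0.53674169 -0.72373507]
[319.46165313 298.01828174]
[319.33142894 268.58104942]
[319.19383322 237.47748004]
(array([0.019, 0.054, 1.733]), array([-0.002,  0.   , -0.005]))
```

View pics/w5.png

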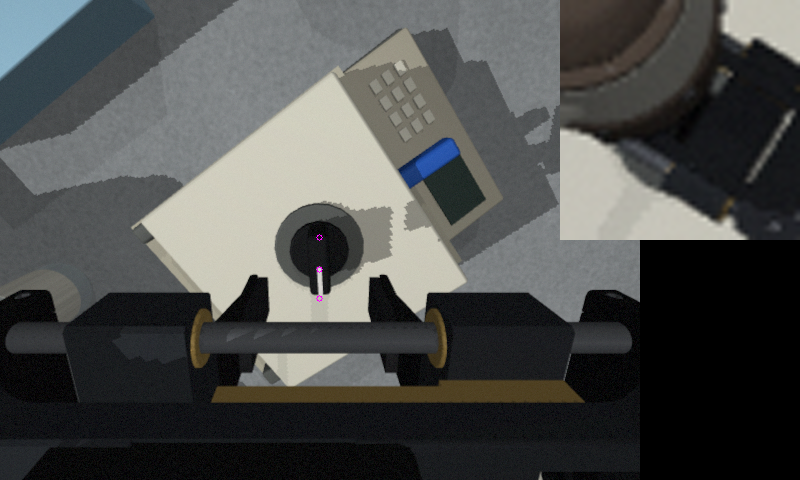

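The bar and its white mark line up with the tool axis at (320,238–296), and the lid is shut. Next: descend and grip the knob.

Request:
drive_tool --motion '[0.02, 0.05, 0.9, 0, 0, 0, -0.2, 0.02, 0.05, 1.6, 0, 0, 0, -0.2, 0.02, 0.05, 1.72, 0, 0, 0, -0.2, 0.02, 0.05, 1.72, 0, 0, 0, 1, 0.02, 0.05, 1.72, 0, 0, 0, 1, 0.02, 0.05, 1.72, 0, 0, 0, 1, 0.02, 0.05, 1.72, 0, 0, 0, 1, 0.02, 0.05, 1.72, 0, 0, 0, 1]' --force 20

```text
clock: 19.52
ee_pos: [556.9, 69.9, 163.9]
tool_rot: [0.001, -0.476, 0.88, -0.001]
contact_force: [-0.1, 2.1, -0.1]
width: 0.164
```

```bash
cat > st.py <<'E'
from h import *
s=bot.read_state();m=rot(s).as_matrix();print("w",s["width"]*87,s["ee_pos"].round(1),"F",s["contact_force"].round(1),"T",s["torque"].round(2),"jt6",s["joint_torque"][5],"x yaw",np.degrees(np.arctan2(m[1,0],m[0,0])),"j",s["joints"].round(2))
E
python3 st.py
```

```text
w 14.24500035195145 [556.9  69.9 163.9] F [-0.1  2.1 -0.1] T [ 0.65 -0.28  0.04] jt6 -0.063010782469064 x yaw -123.18371879812688 j [ 0.41  0.33 -0.24  0.   -1.    0.58]
```

Request:
drive_tool --motion '[0, 0, 0, 0, 0, 0.12, 1, 0, 0, 0, 0, 0, 0.24, 1, 0, 0, 0, 0, 0, 0.36, 1, 0, 0, 0, 0, 0, 0.48, 1, 0, 0, 0, 0, 0, 0.6, 1, 0, 0, 0, 0, 0, 0.7, 1, 0, 0, 0, 0, 0, 0.78, 1, 0, 0, 0, 0, 0, 0.84, 1, 0, 0, 0, 0, 0, 0.84, 1, 0, 0, 0, 0, 0, 0.84, 1]'

```text
clock: 20.78
ee_pos: [556.9, 69.8, 163.8]
tool_rot: [0.001, -0.076, 0.997, -0.0]
contact_force: [0.2, 3.9, 0.2]
width: 0.156
```

```bash
python3 st.py
```

```text
w 13.602010327253135 [556.9  69.8 163.8] F [0.2 3.9 0.2] T [ 0.98 -0.37  0.01] jt6 -0.010817791626323014 x yaw -171.26987000171982 j [ 0.41  0.33 -0.24  0.   -1.   -0.26]
```

Request:
drive_tool --motion '[0, 0, 0, 0, 0, 0.04, 1, 0, 0, 0, 0, 0, 0.08, 1, 0, 0, 0, 0, 0, 0.11, 1, 0, 0, 0, 0, 0, 0.13, 1, 0, 0, 0, 0, 0, 0.15, 1, 0, 0, 0, 0, 0, 0.15, 1]'

```text
clock: 21.52
ee_pos: [556.9, 69.7, 163.8]
tool_rot: [0.001, -0.001, 1.0, -0.001]
contact_force: [2.5, 4.4, 1.2]
width: 0.162
```

```bash
python3 st.py
```

```text
w 14.106989275436424 [556.9  69.7 163.8] F [2.5 4.4 1.2] T [ 1.55 -0.6   0.34] jt6 -0.3662269748747349 x yaw -179.8792569709511 j [ 0.41  0.33 -0.24  0.   -1.   -0.41]
```

Request:
drive_tool --motion '[0, 0, 0, 0, 0, 0.02, 1, 0, 0, 0, 0, 0, 0.04, 1, 0, 0, 0, 0, 0, 0.04, 1]'

```text
clock: 21.9
ee_pos: [556.9, 69.7, 163.8]
tool_rot: [0.001, 0.019, 1.0, -0.001]
contact_force: [2.5, 4.7, 2.1]
width: 0.169
```

```bash
python3 st.py
```

```text
w 14.697753344180425 [556.9  69.7 163.8] F [2.5 4.7 2.1] T [ 1.52 -0.64  0.59] jt6 -0.5656283162534237 x yaw 177.85217221227816 j [ 0.41  0.33 -0.24  0.   -1.   -0.45]
```

Request:
drive_tool --motion '[0, 0, 0, 0, 0, -0.1, 1, 0, 0, 0, 0, 0, -0.22, 1, 0, 0, 0, 0, 0, -0.34, 1, 0, 0, 0, 0, 0, -0.46, 1, 0, 0, 0, 0, 0, -0.58, 1, 0, 0, 0, 0, 0, -0.7, 1, 0, 0, 0, 0, 0, -0.8, 1, 0, 0, 0, 0, 0, -0.875, 1, 0, 0, 0, 0, 0, -0.875, 1, 0, 0, 0, 0, 0, -0.875, 1]'

```text
clock: 23.15
ee_pos: [557.1, 69.7, 163.8]
tool_rot: [0.001, -0.406, 0.914, -0.001]
contact_force: [2.1, 4.3, 1.0]
width: 0.158
```

```bash
python3 st.py
```

```text
w 13.722644278092604 [557.1  69.7 163.8] F [2.1 4.3 1. ] T [ 1.43 -0.83  0.05] jt6 -0.05719104548916221 x yaw -132.13151109714903 j [ 0.41  0.33 -0.24  0.   -1.    0.42]
```

Request:
drive_tool --motion '[0, 0, 0, 0, 0, 0, 0.4, 0, 0, 0, 0, 0, 0, -0.2, 0, 0, 0, 0, 0, 0, -0.2, 0, 0, -1, 0, 0, 0, -0.2, 0, 0, -2.3, 0, 0, 0, -0.2, -2, 1.8, -2.5, 0, 0, 0, -0.2, -4.6, 4.2, -2.5, 0, 0, 0, -0.2, -4.6, 4.2, -2.5, 0, 0, 0, -0.2, -4.6, 4.2, -2.5, 0, 0, 0, -0.2, -4.6, 4.2, -2.5, 0, 0, 0, -0.2, -4.6, 4.2, -2.5, 0, 0, 0, -0.2, -4.6, 4.2, -2.5, 0, 0, 0, -0.2]'

```text
clock: 24.65
ee_pos: [554.8, 317.2, 263.1]
tool_rot: [-0.0, -0.405, 0.914, -0.001]
contact_force: [0.4, -0.9, -0.2]
width: 0.603
```

```bash
python3 st.py; python3 - <<'E'
from h import *
f,K,M=cam("top");f0=cv2.imread("pics/top0.png")[:,:,::-1]
cr=f[165:275,205:345]
g=cv2.cvtColor(f,cv2.COLOR_RGB2GRAY).astype(int); r=g[203:228,258:282].copy()
ys,xs=np.nonzero(r>110); q=[(x+258,y+203) for x,y in zip(xs,ys) if np.hypot(x+258-269,y+203-214)<8]
print(q)
if len(q)>2:
    P=np.array([ray(p,K,M,188)[:2] for p in q]);w=P-P.mean(0);d=np.linalg.svd(w)[2][0];print("mark line yaw",np.degrees(np.arctan2(d[1],d[0])),P.mean(0))
dif=cv2.absdiff(f,f0.copy()).max(2)>60
ys,xs=np.nonzero(dif[:,380:600]);print("diff region right",len(xs), (xs.min()+380,xs.max()+380,ys.min(),ys.max()) if len(xs) else "")
L=np.zeros((440,790,3),np.uint8);L[:440,:560]=cv2.resize(cr,None,fx=4,fy=4,interpolation=cv2.INTER_CUBIC)
L[:220,560:]=cv2.resize(f[190:238,245:295],(230,220),interpolation=cv2.INTER_CUBIC)
L[220:440,560:]=cv2.resize(f[140:350,380:600],(230,220))
cv2.imwrite("pics/fin.png",L[:,:,::-1])
E
```

```text
w 52.467351227942274 [554.8 317.2 263.1] F [ 0.4 -0.9 -0.2] T [0.01 0.01 0.03] jt6 0.001028005608532112 x yaw -132.171164736784 j [ 0.77  0.39  0.11  0.   -1.3   0.06]
[(np.int64(267), np.int64(214)), (np.int64(268), np.int64(214)), (np.int64(266), np.int64(215)), (np.int64(267), np.int64(215)), (np.int64(265), np.int64(216)), (np.int64(266), np.int64(216)), (np.int64(264), np.int64(217)), (np.int64(265), np.int64(217)), (np.int64(263), np.int64(218)), (np.int64(264), np.int64(218)), (np.int64(265), np.int64(218)), (np.int64(263), np.int64(219)), (np.int64(264), np.int64(219))]
mark line yaw 137.53404897269004 [548.14981122  76.16459491]
diff region right 1010 (np.int64(390), np.int64(427), np.int64(189), np.int64(314))
```

View pics/fin.png

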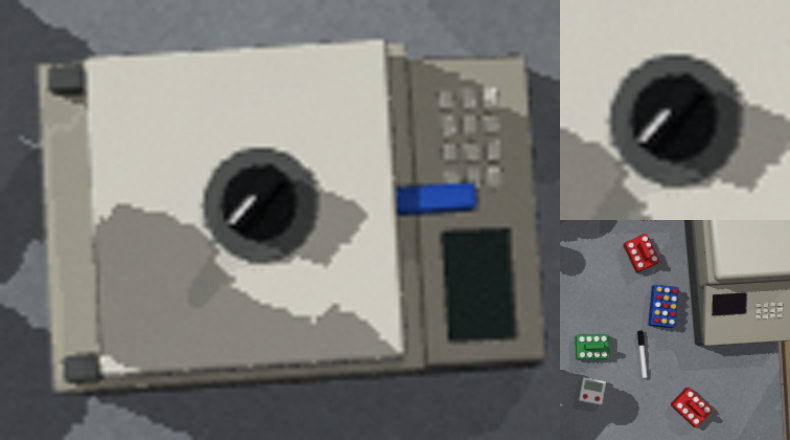

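The final top view shows the lid shut and the mark at yaw 137.5°. Bottomed, it would be 92.3°, so the back-off is about 45°. The bystanders in the lower-right crop look unmoved; the timer is only in the arm's shadow. Handing in.

```bash
python3 -c "
from bench import bot
print(bot.hand_in(), bot.read_state()['clock'])"
```

```text
the job is handed in; nothing more can be done
the job is handed in; nothing more can be done
```

The job is done and handed in at about 25 s of the 72 s allowed; the hand-in gave no verdict.

I opened the lid to its stop, set the orange carrier in the recess and lowered the lid by its tab until it was shut. Then I turned the screw clockwise until it bottomed and backed it off.

What the checks showed:
- **Carrier:** the wrist and side pictures showed it flush and square in the recess. The floor contact came at the expected height.
- **Lid:** the tab was held the whole way down. It ended with 17 N of contact force at the shut height, and the last picture shows the lid shut.
- **Screw:** torque rose to 0.34 and then 0.59 N m, well above the 0.06 N m of friction, so it had bottomed. After backing off, the mark stands at 137.5°, against about 92.3° for bottomed, which is about 45°.
- **Bystanders:** the green and red carriers, tube rack, marker and timer looked unmoved in the last picture. The beaker, jar and tip box were outside it and I did not recheck them.

Two readings disagreed:
- The top camera placed the cycler about 3 mm off in x compared with the wrist camera and the tab grip. I used the wrist and side values.
- The before/after image difference also flagged the area around the timer, which I took to be the arm's shadow.

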